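# Coin cup back into the touch-release cash drawer

## Robot

A 6-joint arm with a two-finger parallel gripper is mounted at the origin on the work surface. World frame = base frame: x ahead of the robot, y to its left, z up, the work surface at z = 0. Lengths are in m, angles in rad, forces in N, time in s.
With the tool pointing down it reaches from about 0.35 to 0.975 m from the base axis. Payload 4.9 kg.
Tool frame: the origin (TCP) lies midway between the tips of the shut fingers; the grasp point (between the pads) lies 19 mm behind it; z points along the fingers, y is the line along which they close (so a half turn about z gives the same grasp; the last joint's range is limited). The gripper opens to 85 mm and grips with 20 to 120 N. Pads are 22 mm wide; open, the fingers measure 114 mm over their backs; the gripper's body (76 mm by 85 mm) begins 54 mm behind the grasp point. The pads swing forward as they close: fully open they stand 13 mm farther back than shut.
Start: joints at [-1.341, 0.053, 1.613, -0, 1.476, -0.119], TCP at [0.214, -0.587, 0.231] pointing down, gripper open.
Joint ranges: [-3.01, 3.01], [-1.01, 2.22], [0.06, 2.58], [-1.02, 4.17], [0.09, 2.62], [-3.14, 3.14]. Speed limits (rad/s): [2.57, 2.57, 3.14, 3.14, 3.14, 3.14].

## Interface

Orientations are given as a unit quaternion [w, x, y, z].
In Python, from plant import * gives the robot as it stands.
- The arm moves only by the tool jog_arm, never from a script. Its argument "targets" is a list of rows, each a list of 3 entries, a list of its own where there are three numbers: the shift along the tool's x, y, z in units of 25 mm (1.0 is 25 mm), then the turn, a rotation vector about the tool's x, y, z in units of 8 degrees (1.0 is 8 degrees), then the opening in per cent of the stroke, from 0 (shut) to 100 (fully open). A call has 1 to 8 rows; each row is the pose to reach, as a shift and turn from the pose commanded when the call began, along the tool's axes at that moment; what a row does not reach only later rows make up. A row lasts 1/8 s, in which the tool goes at most 62.5 mm and 10.7 degrees, less where a joint would pass 70% of its speed; a pose out of reach is approached as far as the arm can. A call with a gripper value outside its range is refused whole. The fingers move at their own pace and stop on an object; the grip force is fixed at half the most. Time passes only in rows, so rows that repeat a pose let the fingers close. It gives the time, the measured TCP pose, the force, the opening and the grip force at its end, in the units of the state.
- state(): the state, without advancing time (a new reading comes with each control period).
- grab_frame(name): name is "side" or "top"; returns (picture, depth): 384x512x3 uint8, red, green, blue; 384x512 float32, m along the optical axis (not along the pixel's ray), 0 where there is no reading.
- camera_params(name): a dict with "fovy" (degrees; the focal length in pixels is half the picture's height over the tangent of half this angle, whatever the lens; pixels are square), "cx", "cy" (the principal point, pixels), "dist" ([k1, k2, p1, p2, k3] as OpenCV has them; the pictures are not rectified), "rvec" (rotation vector, rad) and "tvec" (3), from world to camera coordinates, as OpenCV has them. Camera axes: x right, y down, z forward; pixel columns grow to the right and rows downward; lengths in m; the calibration is good to about 2 mm. A picture is of the moment at which its call begins. camera_params takes no time and is no camera call.
- job_done(): hands the job in; it is judged then, once.
The state is a dict: "time": time; "joint_pos": joint angles; "joint_vel": joint speeds; "joint_efforts": joint torques, N m; "tool_pos": TCP position; "tool_rot": TCP orientation; "contact_force": force on the tool from outside, world axes, zero at the start; "ft_torque": the same for the moment, N m; "gripper_width": opening from 0.0 (shut) to 1.0 (fully open); "grasp_force": force on a finger pad.
Only numpy, scipy, OpenCV 4.12 (cv2) and the standard library are available. Lean on these libraries where they do the work, as an engineer would, in place of code of your own. Each camera call takes 0.05 s, during which the arm holds its last target. There are 200 camera calls.

## Task

Press the front of the cash drawer on the counter until it springs open, set the loose twin coin cup fully down into the empty middle bay of its coin row, then push the drawer shut again until it latches and stays shut. Work the latch by feel and never push or press on the till harder than 20 N (about 2 kg); leave the jar, the carton and the lamp where they are.

Things in the scene. Friction and masses are not known exactly. Their poses are not given: they have to be found in the camera images.
- till: Grey steel case of the cash drawer, fixed, 340 deep x 300 wide x 85 high mm. Origin on the counter under the middle of its open front edge; x points into the case (the way the drawer closes), y along its width, z up. Its roof (underside 80 mm up) passes over the drawer: a cup not down in its bay strikes it. Do not push on case or drawer with over 20 N.
- drawer (a joint): Drawer travel, m: 0 shut, 0.100 fully out, negative when pressed in past shut. Push-push latch: pressed past its trip point and let go it springs out to 0.100 (up to 0.3 m/s, hand may back away with it); pushed in past it again and let go it latches at 0. Let go too early it returns to where it was. Spring 7 N shut, 5.5 N out, plus 1 N friction, 18 N per m/s; 6 to 10 N moves it up to the trip.
- case_edge (a point): Middle of the case's open front edge, 44 mm above the counter, fixed; axes as the till. Shut, the panel's back stands 18 mm before it: the room to press in. The unseen latch trips 4.5 to 15 mm past shut, new at each start, the same to open and to latch. Up to 1 mm behind it the drawer meets a firm rubber buffer (20 to 30 N per mm): once the push has risen to 12 to 14 N it has tripped. Meet it at 12 mm/s or less.
- drawer_front (a point): Centre of the outer face of the flat dark steel front panel, 44 mm above the counter; moves with the drawer; axes as the till: press along +x, anywhere on it. 300 wide, from 8 to 80 mm above the counter, 14 thick; outer face 32 mm before the case edge when shut, 132 when out. No handle; a lock 19 mm across, 2 mm proud, sits 14 mm above this point.
- bay (a point): Centre of the floor of the empty middle bay in the drawer's black coin row, 18 mm above the counter, moves with the drawer; axes as the till. 75 (x) x 104 (y) mm inside, walls 26 high, 4 thick; starts 18 mm behind the panel's outer face; the panel rises 62 mm above this floor. Drawer out: bay clear, its rear edge 39 mm before the case. Shut: hidden under the roof.
- coin_cup: Loose grey twin coin cup, 72 (x) x 101 (y) x 40 mm high, 0.13 to 0.22 kg, on the counter left or right before the till. Origin: centre of underside, z up. Two open hollows side by side in y (42 x 66 mm, floor 5 mm up, flat coins to 9 mm) with a grip wall between. Foot tapered 4 mm; play in the bay 1.5 mm each way, x along the bay's x, either way round. Home: origin at point bay.
- cup_grip (a point): Middle of the top edge of the coin cup's grip wall, 48 mm above its underside; axes as the cup. The wall is 10 mm thick (y) and 68 mm long (x): pinch it across y from above, a finger in each hollow.
- jar: Bystander: loose clear jar with a screw cap, 84 mm diameter x 130 mm, before the till on the other side from the coin cup. Origin at the centre of its base.
- carton: Bystander: loose lamp carton 66 x 66 x 118 mm, beside the till, left or right. Origin at the centre of its base.
- lamp: Bystander: loose round LED emergency lamp, 120 mm diameter x 47 mm, on the counter beside the till, on the other side from the carton. Origin at the centre of its base.
There are look-alikes about, which are no part of the job. There is more than one size of the coin_cup; the one meant has the size given above.

How it is judged:
By the outcome, as a careful person would: the job done as asked, in the order asked, and still so for the second after the job is handed in, with the robot touching nothing.
It also fails if it takes over 72 s, if anything falls off the work surface, if the arm or the gripper's body presses on something with over 40 N, if the wrist force passes 120 N, or if a joint passes its speed limit or range.

## Working session

There is one attempt and no reset: what is moved stays moved. The work goes in short steps, Python scripts to look and compute and a tool call to move; the robot and the scene stay as the last step left them, time stands still between calls to the robot, and variables do not carry over. Pictures are saved under pics/ and viewed, at most 10 in all, crops included, and the job is handed in when it is done.

Besides the shell and the picture viewer there is one more tool, called after ">>>" by a JSON object that holds its "op" and its "data". jog_arm: Moves the arm, as the interface text tells. Its arguments: {"type":"object","properties":{"targets":{"type":"array"}},"required":["targets"]}

```bash
mkdir -p pics; ls; cat > h.py <<'E'
from plant import *
import numpy as np, cv2
def cam(n):
    p=camera_params(n); f=192/np.tan(np.radians(p["fovy"])/2)
    K=np.array([[f,0,p["cx"]],[0,f,p["cy"]],[0,0,1]]); R=cv2.Rodrigues(np.array(p["rvec"],float))[0]
    return K,np.array(p["dist"],float),R,np.array(p["tvec"],float)
def cloud(n,d):
    K,D,R,t=cam(n); h,w=d.shape
    uv=np.stack(np.meshgrid(np.arange(w),np.arange(h)),-1).reshape(-1,1,2).astype(np.float64)
    r=cv2.undistortPoints(uv,K,D).reshape(h,w,2)
    P=np.dstack([r*d[...,None],d]); return (P-t)@R
def ray(n,uv,z):
    K,D,R,t=cam(n); r=cv2.undistortPoints(np.array(uv,float).reshape(-1,1,2),K,D).reshape(-1,2)
    r=np.c_[r,np.ones(len(r))]@R; c=-R.T@t
    return c+r*((z-c[2])/r[:,2])[:,None]
def grab(n,tag):
    im,d=grab_frame(n); cv2.imwrite(f"pics/{tag}.png",im[...,::-1]); np.savez(f"pics/{tag}.npz",im=im,d=d); return im,d
E
python3 - <<'E'
from h import *
a,_=grab("top","t0"); b,_=grab("side","s0")
for n in("top","side"): K,D,R,t=cam(n); print(n,-R.T@t,K[0,0],R[2])
print(state())
E
```

```text
pics
top [0.24002495 0.01202199 1.51735722] 497.0537003636437 [ 0.11744619 -0.0178648  -0.99291855]
side [0.00188302 0.84673134 0.61569718] 427.66072370899917 [ 0.37335586 -0.78637106 -0.49216457]
{'time': 0.1, 'joint_pos': array([-1.34097323e+00,  5.32811456e-02,  1.61416006e+00,  2.54710354e-06,
        1.47600739e+00, -1.18995584e-01]), 'joint_vel': array([ 0.00080972, -0.00071331, -0.00208641, -0.00017566,  0.00018933,
       -0.00048392]), 'joint_efforts': array([ 7.30064476e-04, -3.94905353e+01, -3.71361136e+01, -3.76742844e-05,
        3.90898917e-03, -1.29051330e-05]), 'tool_pos': array([ 0.21349105, -0.5868036 ,  0.23018996]), 'tool_rot': array([-9.26614414e-04,  9.84828803e-01,  1.73526274e-01, -5.01301351e-05]), 'contact_force': array([-0.75165299, -0.12021268, -0.12910085]), 'ft_torque': array([0.03967154, 0.00311182, 0.02811345]), 'grasp_force': 0.0, 'gripper_width': 1.0024419761322778}
```

View pics/t0.png

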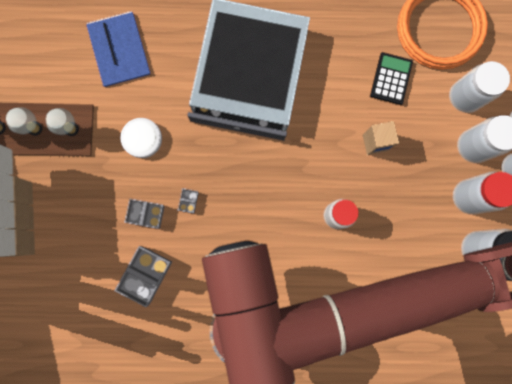

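View pics/s0.png

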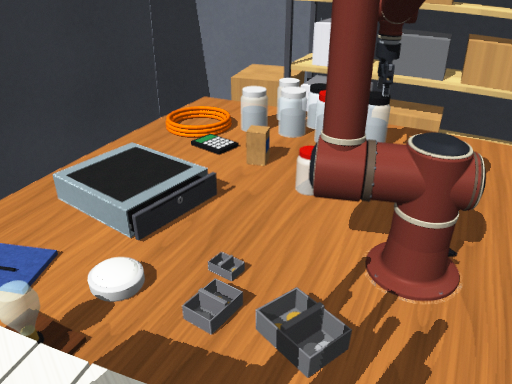

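The top view shows the till at about (250,65) with its front edge from (190,115) to (288,132). There are three cups, at (145,213), (189,201) and (145,275). The lamp is at (141,138), the jar at (342,213) and the carton at (381,138). Next I measure the till and cups by height.

```bash
python3 - <<'E'
from h import *
z=np.load("pics/t0.npz"); im,d=z["im"],z["d"]; P=cloud("top",d)
print("table z",np.median(P[300:340,400:460,2]),P[180,240],P[250,60])
for name,(u0,v0,u1,v1),lo,hi in [("cupA",(118,190,172,240),.02,.08),("cupB",(174,182,206,220),.012,.08),("cupC",(110,240,180,312),.02,.08),("till",(180,0,316,142),.05,.12),("lamp",(115,112,168,162),.02,.08),("jar",(315,190,365,235),.1,.2),("carton",(360,118,402,160),.1,.2)]:
    Q=P[v0:v1,u0:u1].reshape(-1,3); Q=Q[(Q[:,2]>lo)&(Q[:,2]<hi)]
    r=cv2.minAreaRect(Q[:,:2].astype(np.float32)); print(name,len(Q),np.round(r[0],4),np.round(r[1],4),round(r[2],2),"z95",np.round(np.percentile(Q[:,2],[50,95,99]),4))
E
```

```text
table z 0.600030572345428 [4.49848556e-01 3.18933817e-02 4.24998784e-04] [ 0.23017695  0.56895529 -0.00302998]
cupA 301 [0.3403 0.3154] [0.1033 0.0723] 79.86 z95 [0.039  0.049  0.0518]
cupB 120 [0.3815 0.1874] [0.0493 0.0679] 79.96 z95 [0.0252 0.0335 0.035 ]
cupC 765 [0.158  0.3093] [0.1059 0.1458] 63.28 z95 [0.0545 0.0702 0.0733]
till 11620 [0.7842 0.0093] [0.3002 0.3784] 79.13 z95 [0.0836 0.0889 0.0911]
lamp 1251 [0.5746 0.3358] [0.1187 0.1222] 9.64 z95 [0.0398 0.048  0.051 ]
jar 627 [ 0.3429 -0.2637] [0.0756 0.077 ] 71.78 z95 [0.1277 0.1327 0.1351]
carton 559 [ 0.5759 -0.385 ] [0.0678 0.0677] 11.83 z95 [0.116  0.1211 0.1228]
```

Cup A is the right size: 103x72 mm at (0.340, 0.315), yaw about -10°. I'll refine the panel plane from the side depth and work out the first move.

```bash
cat >> h.py <<'E'
from scipy.spatial.transform import Rotation as Ro
def go(pos,yaw_deg):
    s=state(); q=s["tool_rot"]; R=Ro.from_quat(q,scalar_first=True)
    y=np.radians(yaw_deg); T=Ro.from_matrix(np.array([[np.cos(y),np.sin(y),0],[np.sin(y),-np.cos(y),0],[0,0,-1]]))
    print("shift",np.round(R.inv().apply(np.array(pos)-s["tool_pos"])/.025,3),"turn",np.round(np.degrees((R.inv()*T).as_rotvec())/8,3))
E
python3 - <<'E'
from h import *
z=np.load("pics/s0.npz"); P=cloud("side",z["d"])
def plane(Q):
    for _ in range(4):
        c=Q.mean(0); n=np.linalg.svd(Q-c,full_matrices=False)[2][2]; e=(Q-c)@n; Q=Q[abs(e)<2*e.std()+1e-6]
    return c,n,e.std(),len(Q)
a=np.radians(-10.9); X=np.array([np.cos(a),np.sin(a)]);Y=np.array([-np.sin(a),np.cos(a)])
Q=P.reshape(-1,3); q=Q[:,:2]-[.633,.0384]; tx,ty=q@X,q@Y
m=(tx>-.05)&(tx<-.022)&(abs(ty)<.13)&(Q[:,2]>.02)&(Q[:,2]<.07)
c,n,s,k=plane(Q[m]); n*=np.sign(n[0]); print("panel side:",c,"yaw",np.degrees(np.arctan2(n[1],n[0])),n,s,k)
zt=np.load("pics/t0.npz"); Pt=cloud("top",zt["d"]).reshape(-1,3); 
q=Pt[:,:2]-[.633,.0384]; tx,ty=q@X,q@Y; m=(Pt[:,2]>.06)&(Pt[:,2]<.1)&(abs(ty)<.2)&(tx>-.06)&(tx<.36)
print("x range",np.percentile(tx[m],[.2,1,99,99.8]),"y range",np.percentile(ty[m],[.3,1,99,99.7]))
# side edges slope
for lo,hi in((0.02,.1),(.2,.3)):
    k=m&(tx>lo)&(tx<hi); print(lo,np.percentile(ty[k],[.5,99.5]))
pf=np.array(c[:2]); pf=pf+0  # panel point
f=pf+X*(-.06)+Y*(-.03-((pf-[.633,.0384])@Y)); print("pre",f)
go([f[0],f[1],.23],-10.9)
E
```

```text
panel side: [0.60347691 0.05105641 0.04545564] yaw -11.285521683171455 [ 0.98065794 -0.1956971   0.00355695] 0.0011424017142497504 1030
x range [-0.03272107 -0.03082949  0.33674451  0.34038832] y range [-0.14867217 -0.14671334  0.14648521  0.14857921]
0.02 [-0.1481356   0.14822718]
0.2 [-0.14789082  0.14808947]
pre [0.5375921  0.02622148]
shift [ 20.564 -18.613   0.046] turn [-1.300e-02  2.000e-03  3.861e+00]
```

>>> {"op": "jog_arm", "data": {"targets": [[[20.56,-18.61,0],[0,0,3.87],0],[[20.56,-18.61,0],[0,0,3.87],0],[[20.56,-18.61,0],[0,0,3.87],0],[[20.56,-18.61,0],[0,0,3.87],0],[[20.56,-18.61,0],[0,0,3.87],0],[[20.56,-18.61,0],[0,0,3.87],0],[[20.56,-18.61,0],[0,0,3.87],0],[[20.56,-18.61,0],[0,0,3.87],0]]}}

```text
time: 1.1
tool_pos: [0.4477, -0.1433, 0.231]
tool_rot: [0.0, 0.995, -0.096, 0.0]
contact_force: [0.5, -1.6, 0.8]
gripper_width: -0.004
grasp_force: 0.0
```

>>> {"op": "jog_arm", "data": {"targets": [[[0,0,0],[0,0,0],0]]}}

```text
time: 1.23
tool_pos: [0.4482, -0.1417, 0.2308]
tool_rot: [-0.0, 0.996, -0.092, -0.0]
contact_force: [-0.0, -0.4, 0.2]
gripper_width: -0.0
grasp_force: 0.0
```

```bash
python3 - <<'E'
from h import *
print(state()); go([.5376,.0262,.03],-11)
E
```

```text
{'time': 1.225, 'joint_pos': array([-4.65044854e-01, -3.31958049e-01,  1.96055577e+00,  6.48547325e-04,
        1.51384202e+00,  1.28991050e+00]), 'joint_vel': array([-0.08680621,  0.0001661 ,  0.00285564, -0.03605088, -0.00319423,
       -0.03263855]), 'joint_efforts': array([ 1.98525980e+00, -2.32346946e+01, -3.74690902e+01,  2.97427140e-01,
        1.40551254e-02,  2.08356678e-01]), 'tool_pos': array([ 0.44821919, -0.1416743 ,  0.23084767]), 'tool_rot': array([-4.55813440e-04,  9.95761825e-01, -9.19679537e-02, -2.76461637e-04]), 'contact_force': array([-0.04795561, -0.38358373,  0.17590968]), 'ft_torque': array([-0.00041806,  0.02144923, -0.01054852]), 'grasp_force': 0.0, 'gripper_width': -0.0001398662821330853}
shift [ 2.29  -7.249  8.039] turn [-0.006  0.005  0.056]
```

>>> {"op": "jog_arm", "data": {"targets": [[[2.29,-7.25,3],[0,0,0.05],0],[[2.29,-7.25,3],[0,0,0.05],0],[[2.29,-7.25,3],[0,0,0.05],0],[[2.29,-7.25,3],[0,0,0.05],0],[[2.29,-7.25,8.04],[0,0,0.05],0],[[2.29,-7.25,8.04],[0,0,0.05],0],[[2.29,-7.25,8.04],[0,0,0.05],0],[[2.29,-7.25,8.04],[0,0,0.05],0]]}}

```text
time: 2.22
tool_pos: [0.5394, 0.0205, 0.0324]
tool_rot: [0.0, 0.995, -0.1, 0.001]
contact_force: [-0.3, 0.7, -0.8]
gripper_width: -0.001
grasp_force: 0.0
```

```bash
python3 - <<'E'
from h import *
s=state(); a=np.radians(-11); X=np.array([np.cos(a),np.sin(a)]);Y=np.array([-X[1],X[0]])
q=s["tool_pos"][:2]-[.633,.0384]; print(s["tool_pos"],"till xy",q@X,q@Y, s["contact_force"]); go(s["tool_pos"],-11)
E
```

```text
[0.53944638 0.02054648 0.03235639] till xy -0.08842816699468123 -0.035376373849348955 [-0.28315642  0.71745059 -0.77851236]
shift [0. 0. 0.] turn [-0.    -0.02  -0.056]
```

>>> {"op": "jog_arm", "data": {"targets": [[[0.6,0,0],[0,0,0],0],[[1.1,0,0],[0,0,0],0],[[1.4,0,0],[0,0,0],0],[[1.46,0,0],[0,0,0],0],[[1.52,0,0],[0,0,0],0],[[1.58,0,0],[0,0,0],0],[[1.64,0,0],[0,0,0],0],[[1.7,0,0],[0,0,0],0]]}}

```text
time: 3.22
tool_pos: [0.5796, 0.0134, 0.0302]
tool_rot: [-0.0, 0.995, -0.099, -0.0]
contact_force: [-0.2, -1.2, 0.8]
gripper_width: 0.004
grasp_force: 0.0
```

>>> {"op": "jog_arm", "data": {"targets": [[[0.04,0,0],[0,0,0],0],[[0.08,0,0],[0,0,0],0]]}}

```text
time: 3.48
tool_pos: [0.5817, 0.0129, 0.0303]
tool_rot: [-0.0, 0.995, -0.099, -0.0]
contact_force: [0.7, -0.0, -0.2]
gripper_width: 0.002
grasp_force: 0.0
```

>>> {"op": "jog_arm", "data": {"targets": [[[0.04,0,0],[0,0,0],0]]}}

```text
time: 3.6
tool_pos: [0.5821, 0.0129, 0.0302]
tool_rot: [-0.0, 0.995, -0.099, -0.001]
contact_force: [-2.9, 0.9, 1.2]
gripper_width: -0.0
grasp_force: 0.0
```

>>> {"op": "jog_arm", "data": {"targets": [[[0.04,0,0],[0,0,0],0]]}}

```text
time: 3.72
tool_pos: [0.5825, 0.0129, 0.03]
tool_rot: [-0.0, 0.995, -0.099, -0.002]
contact_force: [-6.2, 1.8, 2.6]
gripper_width: 0.001
grasp_force: 0.0
```

>>> {"op": "jog_arm", "data": {"targets": [[[0.04,0,0],[0,0,0],0]]}}

```text
time: 3.85
tool_pos: [0.5829, 0.0129, 0.0297]
tool_rot: [-0.0, 0.995, -0.099, -0.002]
contact_force: [-7.5, 2.2, 3.0]
gripper_width: 0.0
grasp_force: 0.0
```

>>> {"op": "jog_arm", "data": {"targets": [[[0.04,0,0],[0,0,0],0]]}}

```text
time: 3.98
tool_pos: [0.5836, 0.0128, 0.0297]
tool_rot: [-0.0, 0.995, -0.099, -0.003]
contact_force: [-7.3, 2.5, 4.6]
gripper_width: 0.002
grasp_force: 0.0
```

>>> {"op": "jog_arm", "data": {"targets": [[[0.04,0,-0.02],[0,0,0],0]]}}

```text
time: 4.1
tool_pos: [0.5842, 0.0127, 0.0297]
tool_rot: [-0.0, 0.995, -0.099, -0.003]
contact_force: [-7.9, 2.1, 1.0]
gripper_width: -0.001
grasp_force: 0.0
```

>>> {"op": "jog_arm", "data": {"targets": [[[0.04,0,-0.01],[0,0,0],0]]}}

```text
time: 4.22
tool_pos: [0.5849, 0.0125, 0.0297]
tool_rot: [-0.0, 0.995, -0.099, -0.003]
contact_force: [-7.5, 2.3, 1.3]
gripper_width: -0.0
grasp_force: 0.0
```

>>> {"op": "jog_arm", "data": {"targets": [[[0.04,0,0],[0,0,0],0]]}}

```text
time: 4.35
tool_pos: [0.5859, 0.0123, 0.0297]
tool_rot: [-0.0, 0.995, -0.099, -0.003]
contact_force: [-7.5, 2.0, 1.4]
gripper_width: -0.003
grasp_force: 0.0
```

>>> {"op": "jog_arm", "data": {"targets": [[[0.04,0,-0.005],[0,0,0],0]]}}

```text
time: 4.47
tool_pos: [0.5867, 0.0122, 0.0297]
tool_rot: [-0.0, 0.995, -0.099, -0.003]
contact_force: [-7.5, 3.0, 1.2]
gripper_width: -0.001
grasp_force: 0.0
```

>>> {"op": "jog_arm", "data": {"targets": [[[0.04,0,-0.005],[0,0,0],0]]}}

```text
time: 4.6
tool_pos: [0.5876, 0.012, 0.0297]
tool_rot: [-0.0, 0.995, -0.099, -0.003]
contact_force: [-7.2, 2.3, 0.9]
gripper_width: 0.002
grasp_force: 0.0
```

>>> {"op": "jog_arm", "data": {"targets": [[[0.04,0,0],[0,0,0],0]]}}

```text
time: 4.72
tool_pos: [0.5886, 0.0118, 0.0297]
tool_rot: [-0.0, 0.995, -0.099, -0.004]
contact_force: [-7.8, 2.6, 0.6]
gripper_width: -0.005
grasp_force: 0.0
```

>>> {"op": "jog_arm", "data": {"targets": [[[0.04,0,0],[0,0,0],0]]}}

```text
time: 4.85
tool_pos: [0.5895, 0.0116, 0.0297]
tool_rot: [-0.0, 0.995, -0.099, -0.004]
contact_force: [-7.9, 1.9, 1.3]
gripper_width: 0.0
grasp_force: 0.0
```

>>> {"op": "jog_arm", "data": {"targets": [[[0.04,0,0],[0,0,0],0]]}}

```text
time: 4.97
tool_pos: [0.5905, 0.0114, 0.0297]
tool_rot: [-0.0, 0.995, -0.099, -0.004]
contact_force: [-8.3, 2.6, 1.3]
gripper_width: 0.0
grasp_force: 0.0
```

>>> {"op": "jog_arm", "data": {"targets": [[[0.04,0,0],[0,0,0],0]]}}

```text
time: 5.1
tool_pos: [0.5911, 0.0113, 0.0297]
tool_rot: [-0.0, 0.995, -0.099, -0.004]
contact_force: [-11.5, 3.8, 4.6]
gripper_width: 0.002
grasp_force: 0.0
```

Buffer met. One small step more to be certain of the trip.

>>> {"op": "jog_arm", "data": {"targets": [[[0.016,0,-0.015],[0,0,0],0]]}}

```text
time: 5.22
tool_pos: [0.5911, 0.0113, 0.0298]
tool_rot: [-0.0, 0.995, -0.099, -0.005]
contact_force: [-10.9, 3.0, 1.5]
gripper_width: 0.001
grasp_force: 0.0
```

>>> {"op": "jog_arm", "data": {"targets": [[[0.024,0,-0.005],[0,0,0],0],[[0.024,0,-0.005],[0,0,0],0]]}}

```text
time: 5.48
tool_pos: [0.5911, 0.0113, 0.0298]
tool_rot: [-0.0, 0.995, -0.099, -0.005]
contact_force: [-12.0, 2.8, 3.8]
gripper_width: -0.002
grasp_force: 0.0
```

>>> {"op": "jog_arm", "data": {"targets": [[[0.02,0,-0.01],[0,0,0],0],[[0.02,0,-0.01],[0,0,0],0]]}}

```text
time: 5.72
tool_pos: [0.5911, 0.0113, 0.0298]
tool_rot: [-0.0, 0.995, -0.099, -0.006]
contact_force: [-13.3, 2.9, 3.1]
gripper_width: -0.004
grasp_force: 0.0
```

>>> {"op": "jog_arm", "data": {"targets": [[[-2,0,0],[0,0,0],0],[[-4.3,0,0],[0,0,0],0],[[-6.2,0,0],[0,0,0],0],[[-6.6,0,-1],[0,0,0],0],[[-6.6,0,-3],[0,0,0],30],[[-6.6,-2,-5],[0,0,0],30],[[-6.6,-4,-5],[0,0,0],30],[[-6.6,-6,-5],[0,0,0],30]]}}

```text
time: 6.72
tool_pos: [0.4653, 0.1916, 0.1593]
tool_rot: [-0.001, 0.995, -0.099, 0.003]
contact_force: [-0.7, -0.0, -0.3]
gripper_width: 0.303
grasp_force: 0.0
```

```bash
python3 - <<'E'
from h import *
grab("side","s1"); grab("top","t1")
E
```

```text
(no output)
```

View pics/s1.png

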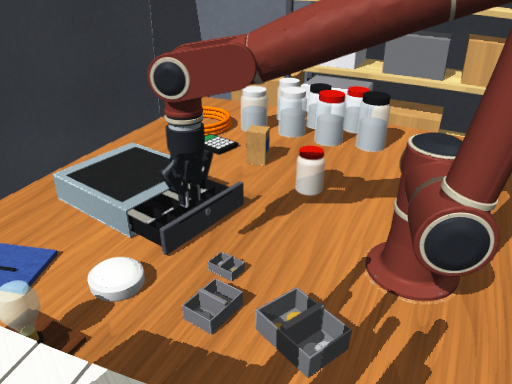

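View pics/t1.png

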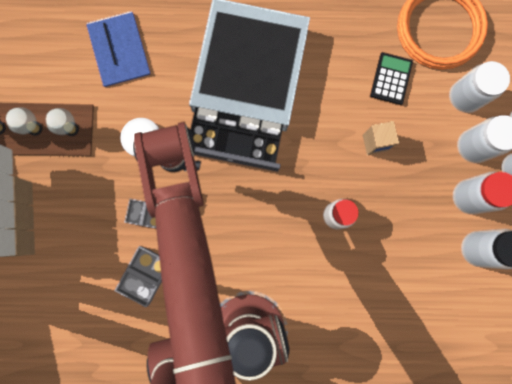

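The drawer is fully open: in the top view its front runs from about (195,152) to (280,165), with a gap in the middle of the row. Now the cup.

```bash
python3 - <<'E'
from h import *
a=np.radians(-10.1); X=np.array([np.cos(a),np.sin(a)]);Y=np.array([-X[1],X[0]])
for n,f in(("side","s0"),("side","s1"),("top","t0")):
    P=cloud(n,np.load(f"pics/{f}.npz")["d"]).reshape(-1,3); q=P[:,:2]-[.3403,.3154]; x,y=q@X,q@Y
    m=(abs(x)<.06)&(abs(y)<.07)&(P[:,2]>.030)&(P[:,2]<.055)
    r=cv2.minAreaRect(P[m,:2].astype(np.float32)); 
    print(f,m.sum(),np.round(r[0],4),np.round(r[1],4),round(r[2],2),"x",np.percentile(x[m],[1,99]),"y",np.percentile(y[m],[1,99]),P[m,2].max())
    w=m&(abs(y)<.012)&(P[:,2]>.04); print(" wall",w.sum(),"y",np.median(y[w]),"x",np.percentile(x[w],[2,98]))
go([.3403,.3154,.12],-10.1)
E
```

```text
s0 832 [0.3426 0.317 ] [0.1035 0.0748] 79.86 x [-0.03482054  0.03794852] y [-0.04875125  0.05267754] 0.05007835001194805
 wall 195 y 0.004335432759930983 x [-0.03373535  0.03502856]
s1 841 [0.3429 0.3167] [0.1037 0.0746] 79.75 x [-0.03444774  0.03783245] y [-0.0489088   0.05269883] 0.05045273413885724
 wall 192 y 0.004118021348716465 x [-0.03191293  0.03445667]
t0 247 [0.3405 0.3158] [0.103 0.072] 80.37 x [-0.03567733  0.03584863] y [-0.05099951  0.05102803] 0.053402013206170496
 wall 92 y -0.00163186142829154 x [-0.03391153  0.03375855]
shift [-5.82  -3.832  1.513] turn [-0.015 -0.014 -0.126]
```

>>> {"op": "jog_arm", "data": {"targets": [[[-5.78,-3.86,1],[0,0,-0.13],42],[[-5.78,-3.86,1.51],[0,0,-0.13],42],[[-5.78,-3.86,1.51],[0,0,-0.13],42],[[-5.78,-3.86,1.51],[0,0,-0.13],42],[[-5.78,-3.86,1.51],[0,0,-0.13],42]]}}

```text
time: 7.45
tool_pos: [0.3416, 0.3125, 0.1196]
tool_rot: [-0.0, 0.996, -0.09, 0.001]
contact_force: [0.4, -0.1, -0.3]
gripper_width: 0.417
grasp_force: 0.0
```

```bash
python3 - <<'E'
from h import *
s=state();print(s["tool_pos"],s["gripper_width"],s["joint_vel"].round(3)); go([.3413,.3162,.020],-10.05)
E
```

```text
[0.34158497 0.3124899  0.11957353] 0.4166029689677082 [-0.026  0.002 -0.013  0.003  0.001  0.002]
shift [-0.042 -0.143  3.983] turn [-0.001 -0.008 -0.035]
```

>>> {"op": "jog_arm", "data": {"targets": [[[-0.04,-0.15,1],[0,0,-0.03],42],[[-0.04,-0.15,2],[0,0,-0.03],42],[[-0.04,-0.15,2],[0,0,-0.03],42],[[-0.04,-0.15,2],[0,0,-0.03],42]]}}

```text
time: 7.95
tool_pos: [0.3421, 0.3165, 0.0705]
tool_rot: [-0.001, 0.996, -0.089, 0.001]
contact_force: [0.3, -0.0, 0.3]
gripper_width: 0.421
grasp_force: 0.0
```

```bash
python3 - <<'E'
from h import *
s=state();print(s["tool_pos"],s["joint_vel"].round(3)); go([.3413,.3162,.020],-10.05)
E
```

```text
[0.34213005 0.31647861 0.07050807] [ 0.011 -0.011 -0.009  0.001 -0.003 -0.   ]
shift [-0.034  0.019  2.02 ] turn [-0.008 -0.01  -0.017]
```

Descend and close.

>>> {"op": "jog_arm", "data": {"targets": [[[-0.03,0.02,1],[0,0,0],42],[[-0.03,0.02,1.6],[0,0,0],42],[[-0.03,0.02,2],[0,0,0],42],[[-0.03,0.02,2],[0,0,0],42],[[-0.03,0.02,2],[0,0,0],0],[[-0.03,0.02,2],[0,0,0],0],[[-0.03,0.02,2],[0,0,0],0],[[-0.03,0.02,2],[0,0,0],0]]}}

```text
time: 8.95
tool_pos: [0.3406, 0.3168, 0.0202]
tool_rot: [-0.001, 0.996, -0.088, 0.001]
contact_force: [0.2, 1.2, 4.2]
gripper_width: 0.105
grasp_force: 61.0
```

>>> {"op": "jog_arm", "data": {"targets": [[[0,0,-1],[0,0,0],0],[[0,0,-3],[0,0,0],0],[[0,0,-4.4],[0,0,0],0],[[0,0,-4.4],[0,0,0],0],[[0,0,-4.4],[0,0,0],0]]}}

```text
time: 9.57
tool_pos: [0.3389, 0.3156, 0.1276]
tool_rot: [0.001, 0.996, -0.088, -0.001]
contact_force: [0.2, 0.3, -1.4]
gripper_width: 0.107
grasp_force: 60.5
```

```bash
python3 - <<'E'
from h import *
it,dt=grab("top","t2"); is_,ds=grab("side","s2")
big=cv2.hconcat([cv2.resize(it[90:180,180:310],None,fx=3,fy=3,interpolation=cv2.INTER_CUBIC)[:270],cv2.resize(is_[160:250,110:250],None,fx=2.8,fy=3,interpolation=cv2.INTER_CUBIC)]); cv2.imwrite("pics/z2.png",big[...,::-1])
a=np.radians(-11); X=np.array([np.cos(a),np.sin(a)]);Y=np.array([-X[1],X[0]])
for n,d in(("top",dt),("side",ds)):
    P=cloud(n,d).reshape(-1,3); q=P[:,:2]-[.633,.0384]; x,y=q@X,q@Y; z=P[:,2]
    print(n)
    for lo,hi in((-.04,-.02),(-.02,0.),(0.,.02),(.02,.04)):   # floor extent in x in strips
        m=(y>lo)&(y<hi)&(x>-.14)&(x<.0); 
        h=[f"{1000*np.median(z[m&(x>k)&(x<k+.005)]):.0f}" if (m&(x>k)&(x<k+.005)).sum() else "-" for k in np.arange(-.14,0,.005)]
        print(lo,*h)
    m=(x>-.09)&(x<-.06)
    print("y",*[f"{1000*np.median(z[m&(y>k)&(y<k+.005)]):.0f}" if (m&(y>k)&(y<k+.005)).sum() else "-" for k in np.arange(-.08,.08,.005)])
s=state(); print(s["tool_pos"],s["contact_force"])
E
```

```text
top
-0.04 -3 44 75 78 79 - 21 16 16 17 17 15 16 16 17 17 16 17 16 21 37 41 17 16 22 28 29 21 -
-0.02 2 41 77 77 77 - 17 19 18 17 15 16 17 18 15 17 18 15 16 17 28 41 34 17 22 26 24 25 -
0.0 -1 49 77 81 77 - 19 17 18 15 15 13 19 16 17 15 16 16 17 16 28 40 17 15 15 29 23 19 -
0.02 -2 37 78 80 - - 16 16 18 16 16 16 17 16 17 17 17 18 18 18 30 45 21 17 27 29 25 19 -
y 20 18 18 18 23 24 17 17 17 18 16 15 16 18 16 16 15 16 15 14 17 17 16 16 16 17 39 19 17 17 21 22
side
-0.04 - - - - - - - - - - - - - - - - - - - - 19 - - - 31 28 27 55 -
-0.02 - - - - - - - - - - - - - - - - - - - 20 31 35 44 41 48 37 48 52 -
0.0 - - - - - - - - - - - - - - - - - - - 19 31 31 47 42 42 33 34 44 -
0.02 - - - - - - - - - - - - - - - - - - - - 36 40 - - - 30 30 83 -
y - - - - - - - - - - - - - - - - - - - - - - - - - - 42 44 - - - -
[0.33853662 0.3153731  0.12681797] [-0.35580179  0.23521409 -1.40329907]
```

View pics/z2.png

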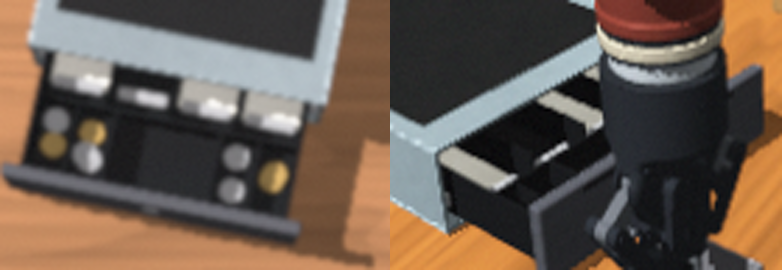

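The crop shows the empty bay at about (178,160), which is (239,143) in the full top view. The depth strips agree with the given dimensions in my till frame. I'll carry the cup above it.

```bash
python3 - <<'E'
from h import *
go([.5575,.0530,.127],-11.1)
E
```

```text
shift [10.463  8.797 -0.014] turn [0.022 0.023 0.125]
```

>>> {"op": "jog_arm", "data": {"targets": [[[0.7,0.6,-0.1],[0,0,0],0],[[2.3,1.9,-0.2],[0,0,0],0],[[4,3.4,-0.2],[0,0,0.04],0],[[5.7,4.8,-0.2],[0,0,0.08],0],[[7.4,6.2,-0.2],[0,0,0.12],0],[[9,7.6,-0.2],[0,0,0.12],0],[[10.1,8.5,-0.2],[0,0,0.12],0],[[10.46,8.8,-0.2],[0,0,0.12],0]]}}

```text
time: 10.68
tool_pos: [0.5587, 0.0523, 0.1323]
tool_rot: [0.0, 0.995, -0.098, -0.002]
contact_force: [-0.9, 0.7, -2.0]
gripper_width: 0.104
grasp_force: 60.3
```

>>> {"op": "jog_arm", "data": {"targets": [[[0,0,0],[0,0,0],0],[[0,0,0],[0,0,0],0],[[0,0,0],[0,0,0],0]]}}

```text
time: 11.05
tool_pos: [0.5581, 0.0549, 0.1341]
tool_rot: [-0.0, 0.995, -0.096, -0.0]
contact_force: [1.0, 0.4, -1.2]
gripper_width: 0.103
grasp_force: 60.3
```

```bash
python3 - <<'E'
from h import *
i,d=grab("side","s3"); it,_=grab("top","t3")
big=cv2.hconcat([cv2.resize(i[120:270,100:270],(566,500),interpolation=cv2.INTER_CUBIC)]); cv2.imwrite("pics/z3.png",big[...,::-1])
s=state(); print(s["tool_pos"],s["contact_force"],s["gripper_width"]); go([.5575,.0530,.085],-11.1)
a=np.radians(-11.1); X=np.array([np.cos(a),np.sin(a)]);Y=np.array([-X[1],X[0]])
P=cloud("side",d).reshape(-1,3); q=P[:,:2]-s["tool_pos"][:2]; x,y=q@X,q@Y; h=P[:,2]-s["tool_pos"][2]
m=(abs(x)<.05)&(abs(y)<.065)&(h>-.016)&(h<.022)
r=cv2.minAreaRect(np.c_[x,y][m].astype(np.float32)); print(m.sum(),r,np.percentile(x[m],[1,99]),np.percentile(y[m],[1,99]))
E
```

```text
[0.5583841 0.0546259 0.1343874] [ 0.19342686  0.04349415 -1.54691949] 0.10551752696481666
shift [-0.022  0.071  1.975] turn [-0.001 -0.     0.014]
970 ((0.0008446760475635529, 0.0019627846777439117), (0.10608632117509842, 0.07626328617334366), 88.95919799804688) [-0.03643718  0.03708197] [-0.04936342  0.05329206]
```

View pics/z3.png

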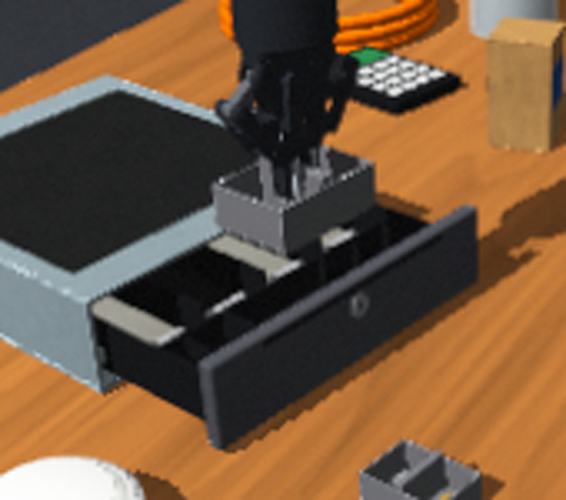

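Zoom: the cup hangs level, centred in the fingers at about (295,200), above the bay behind the panel. I check the panel's lateral centre in the same side camera so its bias cancels.

```bash
python3 - <<'E'
from h import *
a=np.radians(-11.1); X=np.array([np.cos(a),np.sin(a)]);Y=np.array([-X[1],X[0]])
for n,f in(("side","s3"),("top","t2")):
    P=cloud(n,np.load(f"pics/{f}.npz")["d"]).reshape(-1,3); q=P[:,:2]-[.633,.0384]; x,y=q@X,q@Y; z=P[:,2]
    m=(x>-.145)&(x<-.112)&(abs(y)<.17)&(z>.03 if n=="side" else z>.06)&(z<.09)
    r=cv2.minAreaRect(np.c_[x,y][m].astype(np.float32)); print(n,m.sum(),"rect",r,"y",np.percentile(y[m],[.5,99.5]))
    f=m&(z<.07)&(z>.03)&(x<-.125); A=np.polyfit(y[f],x[f],1) if f.sum()>30 else 0; print(" face x=",A)
s=state(); q=s["tool_pos"][:2]-[.633,.0384]; print("tool till",q@X,q@Y)
E
```

```text
side 1744 rect ((-0.12516061961650848, 0.0003855973482131958), (0.30235806107521057, 0.018900709226727486), 89.91805267333984) y [-0.14730956  0.15014782]
 face x= [ 0.00350849 -0.13052545]
top 577 rect ((-0.12586532533168793, -0.0009714961051940918), (0.30003654956817627, 0.017673403024673462), 89.77242279052734) y [-0.14934635  0.1464928 ]
 face x= [ 0.00517559 -0.13204762]
tool till -0.07634387752098963 0.0015571542831167712
```

```bash
python3 - <<'E'
from h import *
go([.5585,.0520,.072],-11.2)
E
```

```text
shift [0.024 0.102 2.495] turn [-0.001 -0.     0.027]
```

>>> {"op": "jog_arm", "data": {"targets": [[[0.02,0.1,1],[0,0,0.03],0],[[0.02,0.1,2],[0,0,0.03],0],[[0.02,0.1,2.5],[0,0,0.03],0],[[0.02,0.1,2.5],[0,0,0.03],0],[[0.02,0.1,2.5],[0,0,0.03],0],[[0.02,0.1,2.5],[0,0,0.03],0]]}}

```text
time: 11.9
tool_pos: [0.5598, 0.0513, 0.0732]
tool_rot: [-0.0, 0.995, -0.098, 0.001]
contact_force: [0.1, -0.1, -0.9]
gripper_width: 0.107
grasp_force: 60.3
```

```bash
python3 - <<'E'
from h import *
s=state(); print(s["tool_pos"],s["contact_force"],s["ft_torque"]); go([.5585,.0520,.06],-11.2)
E
```

```text
[0.55975597 0.05129447 0.07315944] [ 0.0753174  -0.07498469 -0.91233604] [ 0.00322803  0.00544789 -0.01379616]
shift [-0.056 -0.018  0.526] turn [-0.003 -0.016 -0.012]
```

>>> {"op": "jog_arm", "data": {"targets": [[[-0.05,-0.02,0.15],[0,0,0],0],[[-0.05,-0.02,0.28],[0,0,0],0],[[-0.05,-0.02,0.28],[0,0,0],0]]}}

```text
time: 12.28
tool_pos: [0.5573, 0.052, 0.0642]
tool_rot: [0.0, 0.995, -0.098, -0.001]
contact_force: [0.3, -0.1, -0.8]
gripper_width: 0.101
grasp_force: 60.3
```

>>> {"op": "jog_arm", "data": {"targets": [[[0,0,0.04],[0,0,0],0],[[0,0,0.08],[0,0,0],0]]}}

```text
time: 12.52
tool_pos: [0.5578, 0.052, 0.0628]
tool_rot: [-0.0, 0.995, -0.098, 0.0]
contact_force: [-0.2, 0.1, -1.6]
gripper_width: 0.105
grasp_force: 60.3
```

>>> {"op": "jog_arm", "data": {"targets": [[[0,0,0.04],[0,0,0],0],[[0,0,0.08],[0,0,0],0]]}}

```text
time: 12.78
tool_pos: [0.5577, 0.052, 0.0608]
tool_rot: [0.0, 0.995, -0.098, 0.0]
contact_force: [0.1, -0.2, -0.9]
gripper_width: 0.103
grasp_force: 60.3
```

>>> {"op": "jog_arm", "data": {"targets": [[[0.02,0,0.04],[0,0,0],0],[[0.02,0,0.1],[0,0,0],0]]}}

```text
time: 13.02
tool_pos: [0.5582, 0.052, 0.0582]
tool_rot: [-0.0, 0.995, -0.098, -0.0]
contact_force: [-0.1, 0.5, -1.5]
gripper_width: 0.103
grasp_force: 60.4
```

>>> {"op": "jog_arm", "data": {"targets": [[[0,0,0.05],[0,0,0],0],[[0,0,0.1],[0,0,0],0]]}}

```text
time: 13.28
tool_pos: [0.5582, 0.0519, 0.0557]
tool_rot: [0.0, 0.995, -0.098, -0.0]
contact_force: [0.7, -0.8, -1.1]
gripper_width: 0.105
grasp_force: 60.4
```

>>> {"op": "jog_arm", "data": {"targets": [[[0,0,0.05],[0,0,0],0],[[0,0,0.1],[0,0,0],0]]}}

```text
time: 13.52
tool_pos: [0.5582, 0.052, 0.0532]
tool_rot: [-0.0, 0.995, -0.098, -0.0]
contact_force: [-0.4, 1.1, -0.9]
gripper_width: 0.103
grasp_force: 60.4
```

Sliding in freely.

>>> {"op": "jog_arm", "data": {"targets": [[[0,0,0.05],[0,0,0],0],[[0,0,0.1],[0,0,0],0],[[0,0,0.15],[0,0,0],0]]}}

```text
time: 13.9
tool_pos: [0.5582, 0.052, 0.0495]
tool_rot: [-0.0, 0.995, -0.098, 0.0]
contact_force: [-0.4, 0.4, -0.8]
gripper_width: 0.108
grasp_force: 60.4
```

>>> {"op": "jog_arm", "data": {"targets": [[[0,0,0.05],[0,0,0],0],[[0,0,0.1],[0,0,0],0],[[0,0,0.15],[0,0,0],0]]}}

```text
time: 14.28
tool_pos: [0.5581, 0.0519, 0.0457]
tool_rot: [-0.0, 0.995, -0.098, -0.0]
contact_force: [-0.7, -0.4, -1.0]
gripper_width: 0.11
grasp_force: 60.4
```

>>> {"op": "jog_arm", "data": {"targets": [[[0,0,0.05],[0,0,0],0],[[0,0,0.1],[0,0,0],0]]}}

```text
time: 14.52
tool_pos: [0.5581, 0.052, 0.0432]
tool_rot: [-0.0, 0.995, -0.098, -0.0]
contact_force: [-1.1, -0.2, -0.8]
gripper_width: 0.103
grasp_force: 60.4
```

>>> {"op": "jog_arm", "data": {"targets": [[[0,0,0.05],[0,0,0],0],[[0,0,0.1],[0,0,0],0]]}}

```text
time: 14.78
tool_pos: [0.5581, 0.0519, 0.0407]
tool_rot: [-0.0, 0.995, -0.098, -0.0]
contact_force: [-1.0, 0.8, -1.4]
gripper_width: 0.104
grasp_force: 60.4
```

>>> {"op": "jog_arm", "data": {"targets": [[[0,0,0.05],[0,0,0],0],[[0,0,0.1],[0,0,0],0]]}}

```text
time: 15.02
tool_pos: [0.5581, 0.0519, 0.0382]
tool_rot: [0.0, 0.995, -0.098, -0.0]
contact_force: [-1.9, 0.4, 3.5]
gripper_width: 0.1
grasp_force: 61.0
```

Floor touched at the expected height (0.038). I release, rise, and look.

>>> {"op": "jog_arm", "data": {"targets": [[[0,0,0],[0,0,0],40],[[0,0,0],[0,0,0],40],[[0,0,0],[0,0,0],40],[[0,0,-0.6],[0,0,0],40],[[0,0,-2],[0,0,0],40],[[0,0,-4],[0,0,0],40],[[-2,0,-4.5],[0,0,0],20],[[-4,0,-4.5],[0,0,0],0]]}}

```text
time: 16.02
tool_pos: [0.4609, 0.0716, 0.1544]
tool_rot: [-0.0, 0.995, -0.099, 0.003]
contact_force: [-0.7, 1.0, -0.4]
gripper_width: 0.007
grasp_force: 0.0
```

>>> {"op": "jog_arm", "data": {"targets": [[[-1,0,0],[0,0,0],0],[[-1,0,0],[0,0,0],0],[[-1,0,0],[0,0,0],0]]}}

```text
time: 16.4
tool_pos: [0.4367, 0.0763, 0.1519]
tool_rot: [-0.0, 0.995, -0.098, 0.001]
contact_force: [0.3, -0.4, 0.4]
gripper_width: 0.003
grasp_force: 0.0
```

```bash
python3 - <<'E'
from h import *
i,d=grab("side","s4"); it,dt=grab("top","t4")
big=cv2.hconcat([cv2.resize(i[140:260,100:250],(500,400),interpolation=cv2.INTER_CUBIC),cv2.resize(it[90:210,190:280],(300,400),interpolation=cv2.INTER_CUBIC)]); cv2.imwrite("pics/z4.png",big[...,::-1])
a=np.radians(-11.1); X=np.array([np.cos(a),np.sin(a)]);Y=np.array([-X[1],X[0]])
for n,D in(("top",dt),("side",d)):
    P=cloud(n,D).reshape(-1,3); q=P[:,:2]-[.633,.0384]; x,y=q@X,q@Y; z=P[:,2]
    m=(x>-.112)&(x<-.04)&(abs(y)<.048)&(z<.1); print(n,m.sum(),"z pct",np.percentile(z[m],[2,50,90,98,100]).round(4))
s=state(); q=s["tool_pos"][:2]-[.633,.0384]; print("tool",s["tool_pos"],"till",q@X,q@Y,s["contact_force"])
f=np.array([.633,.0384])-.175*X-.035*Y; go([f[0],f[1],.031],-11.2)
E
```

```text
top 414 z pct [0.0163 0.025  0.0613 0.0672 0.0718]
side 305 z pct [0.0269 0.0518 0.064  0.0654 0.0671]
tool [0.43664857 0.076185   0.15140556] till -0.19995265738756599 -0.0007238151099534934 [-0.02304619 -0.65034852  0.49058349]
shift [0.999 1.368 4.817] turn [-0.001 -0.006 -0.015]
```

View pics/z4.png

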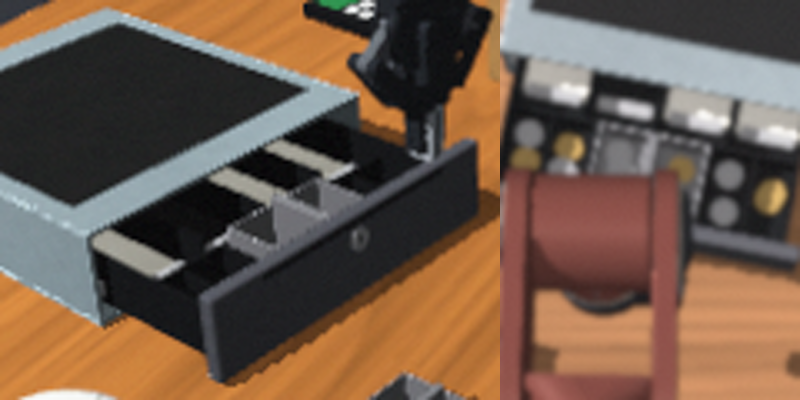

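The cup is seated: grip wall top at 0.066 = 18 + 48 mm, walls level with the row. In the crop it sits at (290,215), square in the bay. Next the hand goes down before the panel.

>>> {"op": "jog_arm", "data": {"targets": [[[0,1.37,1],[0,0,0],0],[[0,1.37,3],[0,0,0],0],[[0,1.37,4.81],[0,0,0],0],[[0,1.37,4.81],[0,0,0],0],[[0,1.37,4.81],[0,0,0],0],[[0.4,1.37,4.81],[0,0,0],0],[[0.8,1.37,4.81],[0,0,0],0],[[0.8,1.37,4.81],[0,0,0],0]]}}

```text
time: 17.5
tool_pos: [0.4503, 0.0387, 0.0318]
tool_rot: [-0.0, 0.995, -0.098, 0.001]
contact_force: [-0.8, -0.1, 0.7]
gripper_width: -0.002
grasp_force: 0.0
```

```bash
cat > w.py <<'E'
from h import *
a=np.radians(-11.1); X=np.array([np.cos(a),np.sin(a)]);Y=np.array([-X[1],X[0]])
s=state(); q=s["tool_pos"][:2]-[.633,.0384]; print("till",q@X,q@Y,s["tool_pos"][2],s["contact_force"]@[*X,0])
f=np.array([.633,.0384])-.0365*X-.035*Y; go([f[0],f[1],.030],-11.2)
E
python3 w.py
```

```text
till -0.17935017807086145 -0.034901651036591506 0.03183710094846402 -0.7315317494421627
shift [ 5.714 -0.016  0.087] turn [-0.002 -0.017 -0.013]
```

>>> {"op": "jog_arm", "data": {"targets": [[[0.5,0,0.04],[0,0,0],0],[[0.9,0,0.04],[0,0,0],0],[[1.1,0,0.04],[0,0,0],0],[[1.2,0,0.04],[0,0,0],0],[[1.3,0,0.04],[0,0,0],0],[[1.4,0,0.04],[0,0,0],0],[[1.55,0,0.04],[0,0,0],0],[[1.7,0,0.04],[0,0,0],0]]}}

```text
time: 18.5
tool_pos: [0.4883, 0.0311, 0.0289]
tool_rot: [-0.0, 0.995, -0.098, -0.003]
contact_force: [-6.5, 1.5, 3.0]
gripper_width: -0.003
grasp_force: 0.0
```

>>> {"op": "jog_arm", "data": {"targets": [[[0.2,0,-0.01],[0,0,0],0],[[0.4,0,-0.02],[0,0,0],0],[[0.6,0,-0.02],[0,0,0],0],[[0.8,0,-0.02],[0,0,0],0]]}}

```text
time: 19.0
tool_pos: [0.5073, 0.0275, 0.0288]
tool_rot: [-0.0, 0.995, -0.098, -0.003]
contact_force: [-6.4, 3.7, 2.3]
gripper_width: -0.004
grasp_force: 0.0
```

```bash
python3 w.py
```

```text
till -0.12125094460839332 -0.03485165122430151 0.0287767295628768 -7.0376972560057265
shift [ 3.39e+00 -3.00e-03 -7.20e-02] turn [-0.002  0.048 -0.006]
```

>>> {"op": "jog_arm", "data": {"targets": [[[0.2,0,-0.02],[0,0,0],0],[[0.4,0,-0.02],[0,0,0],0],[[0.6,0,-0.02],[0,0,0],0],[[0.8,0,-0.02],[0,0,0],0],[[1.0,0,-0.03],[0,0,0],0],[[1.2,0,-0.03],[0,0,0],0],[[1.4,0,-0.03],[0,0,0],0],[[1.6,0,-0.03],[0,0,0],0]]}}

```text
time: 20.0
tool_pos: [0.5459, 0.0201, 0.0289]
tool_rot: [-0.001, 0.995, -0.098, -0.004]
contact_force: [-7.1, 5.0, -0.3]
gripper_width: -0.002
grasp_force: 0.0
```

>>> {"op": "jog_arm", "data": {"targets": [[[0.2,0,-0.01],[0,0,0],0],[[0.4,0,-0.01],[0,0,0],0],[[0.6,0,-0.01],[0,0,0],0],[[0.8,0,-0.01],[0,0,0],0],[[0.95,0,-0.01],[0,0,0],0],[[1.0,0,-0.01],[0,0,0],0],[[1.0,0,-0.01],[0,0,0],0]]}}

```text
time: 20.88
tool_pos: [0.5706, 0.0148, 0.0292]
tool_rot: [-0.0, 0.995, -0.098, -0.004]
contact_force: [-5.5, 2.4, 0.2]
gripper_width: 0.001
grasp_force: 0.0
```

```bash
python3 w.py
```

```text
till -0.05665863736683097 -0.03520995760059592 0.029225352214817573 -5.873702809650037
shift [ 0.806 -0.01  -0.037] turn [ 0.001  0.053 -0.006]
```

>>> {"op": "jog_arm", "data": {"targets": [[[0.1,0,0],[0,0,0],0],[[0.2,0,0],[0,0,0],0],[[0.3,0,0],[0,0,0],0],[[0.38,0,0],[0,0,0],0],[[0.43,0,0],[0,0,0],0],[[0.48,0,0],[0,0,0],0],[[0.53,0,0],[0,0,0],0],[[0.58,0,0],[0,0,0],0]]}}

```text
time: 21.88
tool_pos: [0.5845, 0.0121, 0.0292]
tool_rot: [-0.0, 0.995, -0.098, -0.004]
contact_force: [-7.9, 2.1, 1.6]
gripper_width: -0.0
grasp_force: 0.0
```

>>> {"op": "jog_arm", "data": {"targets": [[[0.04,0,0],[0,0,0],0]]}}

```text
time: 22.0
tool_pos: [0.5855, 0.0119, 0.0292]
tool_rot: [-0.0, 0.995, -0.098, -0.004]
contact_force: [-8.1, 3.3, 1.1]
gripper_width: -0.004
grasp_force: 0.0
```

```bash
python3 w.py
```

```text
till -0.041508502431249525 -0.0351245509305882 0.029173313738490022 -8.549355090865106
shift [ 0.2   -0.005 -0.035] turn [-0.     0.059 -0.005]
```

>>> {"op": "jog_arm", "data": {"targets": [[[0.04,0,0],[0,0,0],0],[[0.08,0,0],[0,0,0],0],[[0.12,0,0],[0,0,0],0]]}}

```text
time: 22.38
tool_pos: [0.5884, 0.0114, 0.0292]
tool_rot: [-0.0, 0.995, -0.098, -0.004]
contact_force: [-7.3, 2.7, 0.9]
gripper_width: 0.004
grasp_force: 0.0
```

>>> {"op": "jog_arm", "data": {"targets": [[[0.04,0,0],[0,0,0],0]]}}

```text
time: 22.5
tool_pos: [0.5894, 0.0111, 0.0292]
tool_rot: [-0.0, 0.995, -0.098, -0.004]
contact_force: [-7.5, 3.7, 1.5]
gripper_width: 0.002
grasp_force: 0.0
```

>>> {"op": "jog_arm", "data": {"targets": [[[0.04,0,-0.005],[0,0,0],0]]}}

```text
time: 22.62
tool_pos: [0.5903, 0.011, 0.0292]
tool_rot: [-0.0, 0.995, -0.098, -0.004]
contact_force: [-7.0, 2.9, 1.6]
gripper_width: 0.003
grasp_force: 0.0
```

>>> {"op": "jog_arm", "data": {"targets": [[[0.04,0,-0.005],[0,0,0],0]]}}

```text
time: 22.75
tool_pos: [0.5909, 0.0109, 0.0292]
tool_rot: [-0.0, 0.995, -0.098, -0.005]
contact_force: [-10.9, 4.0, 2.4]
gripper_width: 0.004
grasp_force: 0.0
```

>>> {"op": "jog_arm", "data": {"targets": [[[0.03,0,-0.01],[0,0,0],0],[[0.03,0,-0.01],[0,0,0],0]]}}

```text
time: 23.0
tool_pos: [0.5909, 0.0109, 0.0292]
tool_rot: [-0.0, 0.995, -0.098, -0.006]
contact_force: [-11.4, 3.6, 1.6]
gripper_width: -0.003
grasp_force: 0.0
```

>>> {"op": "jog_arm", "data": {"targets": [[[0.04,0,-0.01],[0,0,0],0],[[0.04,0,-0.01],[0,0,0],0]]}}

```text
time: 23.25
tool_pos: [0.5911, 0.0108, 0.0293]
tool_rot: [-0.001, 0.995, -0.098, -0.007]
contact_force: [-14.2, 3.2, 4.5]
gripper_width: 0.001
grasp_force: 0.0
```

>>> {"op": "jog_arm", "data": {"targets": [[[-0.2,0,0],[0,0,0],0],[[-0.6,0,0],[0,0,0],0],[[-1.5,0,0],[0,0,0],0],[[-3.5,0,0],[0,0,0],0],[[-5.5,0,0],[0,0,0],0],[[-7,0,-1],[0,0,0],0],[[-7,0,-3],[0,0,0],0],[[-7,0,-5],[0,0,0],0]]}}

```text
time: 24.25
tool_pos: [0.4242, 0.0438, 0.1582]
tool_rot: [-0.0, 0.995, -0.098, 0.001]
contact_force: [1.1, -1.1, 0.3]
gripper_width: 0.002
grasp_force: 0.0
```

>>> {"op": "jog_arm", "data": {"targets": [[[-0.5,0,-0.5],[0,0,0],0],[[-0.5,0,-0.5],[0,0,0],0],[[-0.5,0,-0.5],[0,0,0],0],[[-0.5,0,-0.5],[0,0,0],0]]}}

```text
time: 24.75
tool_pos: [0.412, 0.0461, 0.1679]
tool_rot: [0.0, 0.995, -0.098, -0.001]
contact_force: [1.0, -0.4, -0.9]
gripper_width: 0.004
grasp_force: 0.0
```

```bash
python3 - <<'E'
from h import *
i,d=grab("side","s5"); print(state()["contact_force"])
a=np.radians(-11.1); X=np.array([np.cos(a),np.sin(a)]);Y=np.array([-X[1],X[0]])
P=cloud("side",d).reshape(-1,3); q=P[:,:2]-[.633,.0384]; x,y=q@X,q@Y; z=P[:,2]
f=(abs(y)<.12)&(z>.02)&(z<.07)&(x>-.15)&(x<-.01); print("panel face tx",np.median(x[f]))
E
```

```text
[-0.67658703  0.31583105  0.47273692]
panel face tx -0.031477110467306
```

View pics/s5.png

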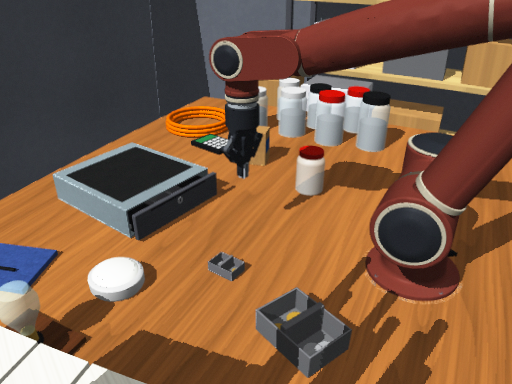

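The drawer is shut and latched: the panel is at (175,205), with its face at the original -0.0315. The jar, carton and lamp have not moved, and the hand is clear.

```bash
python3 -c "
from plant import *
print(job_done())"
```

```text
the job is handed in; nothing more can be done
None
```

The job is handed in: the drawer was pressed open, the 72 x 101 mm coin cup was set down on the floor of the empty middle bay, and the drawer was pushed shut and latched, with every till force reading 16 N or less and about 25 s used.

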